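Index the ratchet table one station on and clamp it

TASK

Bring the index table on the granite plate to its next station: push it round counter-clockwise by its handle a little past the click, so that the spring pawl drops fully in behind the next lug, then draw it back firmly, but without straining the pawl, until the lug bears against the pawl. Without losing that seat, swing the clamp lever clockwise until it is tight, and let go. Leave the other things on the plate where they are.

Things in the scene. Friction and masses are not known exactly. Their poses are not given: they have to be found in the camera images.
- base: Grey cast base of the index table, fixed: round housing 210 mm across, 40 mm high, foot 200 x 250 x 14 mm. Origin: underside, on the plate's turning axis. x points from the axis to the pawl, z up. Pawl guide (37 mm wide, 66 mm high, 102 to 152 mm from the axis) at +x; clamp block (50 x 44 x 56 mm) at -y.
- plate: Round steel face plate 176 mm across, top 72 mm above the granite, turning about the base's z; origin on the axis at granite level. On it: two handles, a flanged hub in the middle (66 mm across, 36 mm high), six rim lugs 60 degrees apart (one station each). Turns counter-clockwise from above; clockwise the pawl stops it. At the start it stands 0 to 3 degrees past a station. Stays where it is let go.
- handle (a point): Top centre of the handle nearest the robot: black upright revolving grip, 18 mm in diameter, 50 mm tall (72 to 122 mm above the granite), 70 mm from the turning axis. Turning takes 2 to 4 N here, and up to about 10 N in the last 20 degrees before the station, while the pawl climbs the lug's ramp; the resistance vanishes when the pawl drops.
- next_lug (a point): Point on the flat radial stop face (trailing, clockwise side) of the next lug to come to the pawl, 93.5 mm from the turning axis, 48.5 mm above the granite; turns with the plate. The lug is 13 mm high, reaches 98 mm from the axis and has a ramp on its leading side. It comes to the pawl after nearly one sixth of a turn.
- pawl: Spring pawl: round-nosed steel bolt 10 mm wide, pushed out along the base's +x by a ramp (up to 10 mm), black pull knob behind. Origin: centre of the nose, 93.5 mm from the turning axis when dropped in, 48.5 mm high. A rigid precision stop: seat the lug on it with 13 to 17 N drawn at the handle; under 12 N there is no firm seat, over 18 N strains it.
- pawl_face (a point): Point on the pawl nose's counter-clockwise flank (5 mm from the nose's centre along base +y) where the lug's stop face bears. When the plate is seated this point and the next lug's point coincide; both can be read only roughly, the seat is felt.
- clamp_lever (a joint): Turn of the clamp lever, rad: 0 fully open, growing clockwise from above as it tightens, at most 1.75. Starts loose (0 to 0.4). Free swing takes about 5 to 6 N at the knob; at about 0.9 the shoe meets the rim and the lever stiffens: tight from about 1.35 (8 to 9 N at the knob), 9 to 11 N at 1.6. It stays where it is left, springing back a little when very tight.
- lever_knob (a point): Top centre of the clamp lever's black upright knob, 16 mm in diameter, standing 34 mm above the lever's arm (84 to 118 mm above the granite), 85 mm from the pivot. At 0 the lever points 60 degrees clockwise from the base's +x.
- lever_pivot (a point): The clamp lever's upright pivot axis on the clamp block, 127 mm from the turning axis along the base's -y; the point lies 74 mm above the granite, at the underside of the 12 mm thick lever.
- shoe: Brass clamp shoe 28 x 12 x 12 mm, driven by the lever along the base's +y against the plate's rim; open, it stands about 7 mm clear. Origin: at granite level, below the middle of its face towards the plate.
- v_block: Loose steel V-block 75 x 56 x 45 mm, bystander; origin under its centre.
- test_bar: Loose ground steel bar 16 mm in diameter and 160 mm long, lying, bystander; origin at its middle, underside.
- ring_gauge: Loose steel ring gauge 66 mm across, 22 mm high, bystander; origin under its centre.

How it is judged:
By the outcome, as a careful person would: the job done as asked, in the order asked, and still so for the second after the job is handed in, with the robot touching nothing.
It also fails if it takes over 72 s, if anything falls off the work surface, if the arm or the gripper's body presses on something with over 40 N, if the wrist force passes 120 N, or if a joint passes its speed limit or range.

ROBOT

A 6-joint arm with a two-finger parallel gripper is mounted at the origin on the work surface. World frame = base frame: x ahead of the robot, y to its left, z up, the work surface at z = 0. Lengths are in m, angles in degrees, forces in N, time in s.
With the tool pointing down it reaches from about 0.325 to 0.85 m from the base axis. Payload 15.5 kg.
Tool frame: the origin (TCP) lies midway between the tips of the shut fingers; the grasp point (between the pads) lies 19 mm behind it; y points along the fingers, x is the direction in which the jaws open and shut, and the axes are right-handed (so a half turn about y gives the same grasp; the last joint's range is limited). The gripper opens to 91 mm and grips with 3 to 60 N. Pads are 32 mm wide; open, the fingers measure 118 mm over their backs; the gripper's body (76 mm by 178 mm) begins 60 mm behind the grasp point.
Start: joints at [-81.962, 28.281, 77.091, -0, 74.628, -5.472], TCP at [0.146, -0.608, 0.214] pointing down, gripper open.
Joint ranges: [-166.48, 166.48], [-47.26, 123.95], [12.59, 153.08], [-70.14, 250.14], [6.76, 159.57], [-176.63, 176.63]. Speed limits (degrees/s): [108.29, 108.29, 147.25, 172.46, 172.46, 172.46].

INTERFACE

Orientations are given as a 3x3 rotation matrix whose columns are the frame's x, y, z axes.
In Python, from bench import ctrl gives the robot as it stands. The module is installed in compiled form; this text tells all that it offers. Calls block until the motion is done:
- ctrl.goto(position, orientation): joint-space move of the TCP to a pose.
- ctrl.move_l(position, vel=0.15, ori=None, contact_N=None): straight line of the TCP; ori=None keeps the orientation; vel is the mean speed in m/s. With contact_N (N) it stops when the force on the tool has changed by that much, and returns True; else False.
- ctrl.movej(angles): joint-space move.
- ctrl.command_gripper(opening): opening from 0.0 (shut) to 1.0 (fully open); the grip force is fixed at half the most; returns when the fingers have stopped.
- ctrl.sleep(seconds).
- ctrl.ik(position, orientation): joint angles nearest the present ones, or None.
- ctrl.read_camera(name): name is "scene" or "top" or "wrist"; returns the picture (384x512x3 uint8, blue, green, red); there is no depth.
- ctrl.camera_params(name): a dict with "fx", "fy", "cx", "cy" (pixels), "D" ([k1, k2, p1, p2, k3] as OpenCV has them; the pictures are not rectified), "pose" (4x4, takes a point from camera to world coordinates); the wrist camera has in their place "T_tool_cam" (4x4, takes a point from camera to tool coordinates, whose origin is the TCP and whose axes are the tool frame's). Camera axes: x right, y up, looking along -z (the intrinsics and any distortion apply to the point x, -y, -z); pixel columns grow to the right and rows downward; lengths in m; the calibration is good to about 2 mm. A picture is of the moment at which its call begins: read the wrist's pose just before it. camera_params takes no time and is no camera call.
A pose or a line that the arm cannot do raises ctrl.MotionError and nothing moves.
- ctrl.sign_off(): hands the job in, once; it reports no verdict.
Readings, each from a call of its own:
- ctrl.current_t(): time.
- ctrl.current_q(): joint angles.
- ctrl.current_dq(): joint speeds.
- ctrl.current_effort(): joint torques, N m.
- ctrl.current_tool_pos(): TCP position.
- ctrl.current_eef_rot(): TCP orientation.
- ctrl.current_contact_force(): force on the tool from outside, world axes, zero at the start.
- ctrl.current_wrist_torque(): the same for the moment, N m.
- ctrl.current_grip_width(): opening from 0.0 (shut) to 1.0 (fully open).
Only numpy, scipy, OpenCV 4.12 (cv2) and the standard library are available. Lean on these libraries where they do the work, as an engineer would, in place of code of your own. Each camera call takes 0.05 s, during which the arm holds its last target. There are 200 camera calls.

## Working session

There is one attempt and no reset: what is moved stays moved. The work goes in short steps, each a Python script; the robot and the scene stay as the last script left them, time stands still between calls to the robot, and variables do not carry over. Pictures are saved under pics/ and viewed, about 8 in all and at most 12, crops included, and the job is handed in when it is done.

```bash
mkdir -p pics; python3 - <<'E'
from bench import ctrl
import cv2,numpy as np
for n in("scene","top"):
    im=ctrl.read_camera(n); cv2.imwrite(f"pics/{n}0.png",cv2.resize(im,(800,600),interpolation=cv2.INTER_CUBIC)); cv2.imwrite(f"pics/{n}_raw.png",im)
    p=ctrl.camera_params(n); print(n,{k:(np.round(v,4).tolist()) for k,v in p.items()})
p=ctrl.camera_params("wrist");print({k:(np.round(v,4).tolist()) for k,v in p.items()})
print(ctrl.current_t(),ctrl.current_tool_pos(),ctrl.current_eef_rot(),ctrl.current_contact_force())
E
```

```text
scene {'fx': 458.1224, 'fy': 458.1224, 'cx': 258.9858, 'cy': 184.4713, 'D': [-0.1523, 0.0, 0.0, 0.0, 0.0], 'pose': [[-0.7745, -0.4665, 0.4272, 1.0969], [0.6326, -0.5716, 0.5226, 0.7057], [0.0004, 0.675, 0.7378, 1.1031], [0.0, 0.0, 0.0, 1.0]]}
top {'fx': 444.2323, 'fy': 444.2323, 'cx': 250.9055, 'cy': 189.2626, 'D': [-0.1122, 0.0, 0.0, 0.0, 0.0], 'pose': [[-0.0156, 0.989, -0.1471, 0.3509], [-0.9999, -0.0148, 0.0066, -0.0193], [0.0043, 0.1472, 0.9891, 1.168], [0.0, 0.0, 0.0, 1.0]]}
{'fx': 274.0526, 'fy': 274.0526, 'cx': 255.0282, 'cy': 195.9515, 'D': [-0.0062, 0.0, 0.0, 0.0, 0.0], 'T_tool_cam': [[1.0, 0.0003, 0.0008, 0.0008], [0.0007, 0.2773, -0.9608, -0.1705], [-0.0005, 0.9608, 0.2773, 0.0781], [0.0, 0.0, 0.0, 1.0]]}
0.1 [ 0.14595481 -0.60736791  0.21342124] [[ 2.33578689e-01 -1.57414198e-04  9.72337889e-01]
 [-9.72337314e-01  1.06172948e-03  2.33578723e-01]
 [-1.06912841e-03 -9.99999424e-01  9.49376821e-05]] [ 0.64760794  0.19651475 -0.47029108]
```

View pics/top0.png

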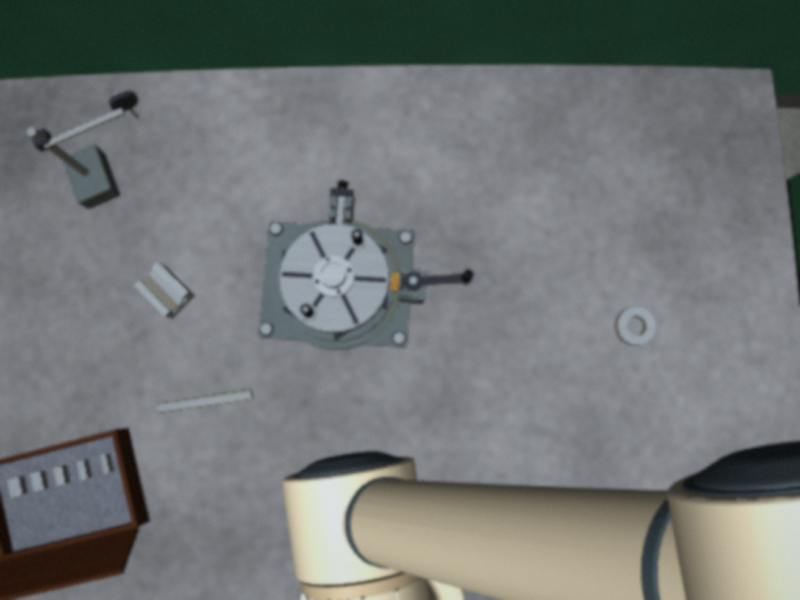

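View pics/scene0.png

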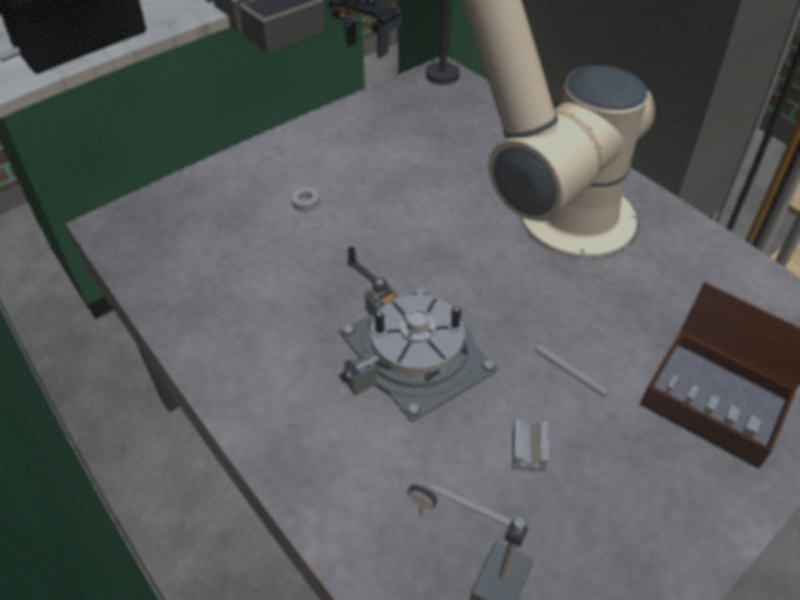

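The top view shows the index table at about (335,278), the pawl towards +x (342,190), and the near handle at (307,311). The lever pivot is at (413,281) with its knob at (467,275). The bystanders are well clear. Next I'll look at an enlarged crop.

```bash
python3 - <<'E'
import cv2
im=cv2.imread("pics/top_raw.png")[105:225,155:315]
cv2.imwrite("pics/top_crop.png",cv2.resize(im,(800,600),interpolation=cv2.INTER_CUBIC))
E
cat > h.py <<'E'
from bench import ctrl
import cv2,numpy as np
def ray(cam,uv,z,pose=None):
    p=ctrl.camera_params(cam); T=np.array(p["pose"]) if pose is None else pose
    K=np.array([[p["fx"],0,p["cx"]],[0,p["fy"],p["cy"]],[0,0,1]])
    n=cv2.undistortPoints(np.array([[uv]],float),K,np.array(p["D"]))[0,0]
    d=T[:3,:3]@np.array([n[0],-n[1],-1]); o=T[:3,3]
    return o+d*(z-o[2])/d[2]
def proj(cam,P,pose=None):
    p=ctrl.camera_params(cam); T=np.array(p["pose"]) if pose is None else pose
    c=np.linalg.inv(T)@np.r_[P,1]; K=np.array([[p["fx"],0,p["cx"]],[0,p["fy"],p["cy"]],[0,0,1]])
    return cv2.projectPoints(np.array([[c[0],-c[1],-c[2]]]),np.zeros(3),np.zeros(3),K,np.array(p["D"]))[0][0,0]
E
```

```text
(no output)
```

View pics/top_crop.png

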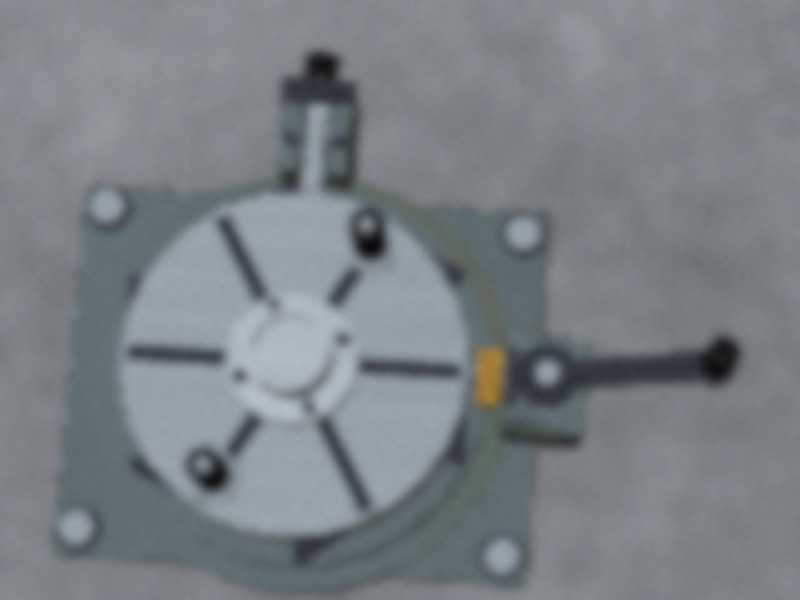

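The crop shows the disc centred at about (294,363), the near handle top at (206,466) and the far one at (369,226). The pivot bolt is at (548,373) and the knob at (721,355). The foot bolts are at (107,206), (524,233), (76,526) and (502,556).

```bash
python3 - <<'E'
from h import *
def R(c,z):
    # pixel-centre convention of cv2.resize
    return ray("top",((c[0]+.5)/5-.5+155,(c[1]+.5)/5-.5+105),z)
pts=dict(disc=((294,363),.072),hn=((206,466),.122),hf=((369,226),.122),piv=((548,373),.092),knob=((721,355),.118),b1=((107,206),.02),b2=((524,233),.02),b3=((76,526),.02),b4=((502,556),.02),pk=((322,66),.05))
P={k:R(*v) for k,v in pts.items()}
for k,v in P.items(): print(k,v[:2].round(4))
c=P['disc']
for k in('hn','hf','piv'): d=(P[k]-c)[:2]; print(k,np.hypot(*d),np.degrees(np.arctan2(d[1],d[0])))
d=(P['hn']-P['hf'])[:2];print('handles mid',(P['hn']+P['hf'])[:2]/2,np.hypot(*d),np.degrees(np.arctan2(d[1],d[0])))
print('bolts mid',sum(P[b] for b in('b1','b2','b3','b4'))[:2]/4)
for a,b in(('b1','b2'),('b3','b4'),('b3','b1'),('b4','b2')):
  d=(P[b]-P[a])[:2];print(a,b,np.hypot(*d),np.degrees(np.arctan2(d[1],d[0])))
d=(P['knob']-P['piv'])[:2];print('lever',np.hypot(*d),np.degrees(np.arctan2(d[1],d[0])))
E
```

```text
disc [0.5459 0.0669]
hn [0.488 0.105]
hf [0.6037 0.0266]
piv [ 0.5355 -0.0595]
knob [ 0.5386 -0.142 ]
b1 [0.6416 0.1706]
b2 [ 0.6233 -0.051 ]
b3 [0.4708 0.185 ]
b4 [ 0.452  -0.0364]
pk [0.7074 0.0538]
hn 0.06936057713673316 146.66475716211468
hf 0.07042974013503563 -34.928431265180485
piv 0.12684913217779392 -94.71559376137927
handles mid [0.54581857 0.06582049] 0.13977680763344646 145.86206993750355
bolts mid [0.54692886 0.06703732]
b1 b2 0.22231321272609356 -94.7245141546585
b3 b4 0.22226355048582824 -94.84802038043698
b3 b1 0.17138689306930166 -4.8482557701443625
b4 b2 0.1718661161281487 -4.864639051427006
lever 0.08252435772850845 -87.83856496657388
```

Every measurement fits the given sizes: handles 139.8 mm apart, pivot 126.8 mm from the axis, lever length about 83 mm. The axis is at about (0.546,0.0665), the base yaw is −4.8°, and the handle is at world angle 146°. I'll straddle the handle with the jaws partly open and verify with the wrist camera before lowering.

```bash
cat >> h.py <<'E'
C=np.array([0.5459,0.0664]); YAW=-4.8
def ori(phi):
    c,s=np.cos(np.radians(phi)),np.sin(np.radians(phi))
    return np.array([[c,0,-s],[s,0,c],[0,-1,0]])
def arc(a,z,off=0.,r=.070):
    "TCP pose for handle at world angle a, jaws tangential, off m ahead along CCW tangent"
    t=np.radians(a); p=C+r*np.array([np.cos(t),np.sin(t)])+off*np.array([-np.sin(t),np.cos(t)])
    return np.r_[p,z],ori(a+90-360)
def F(): return np.array(ctrl.current_contact_force())
def Ft(a,n=4):
    t=np.radians(a); f=np.mean([(ctrl.sleep(.01),F())[1] for _ in range(n)],0)
    return f[:2]@[-np.sin(t),np.cos(t)], f[:2]@[np.cos(t),np.sin(t)], f[2]
def wpose():
    T=np.eye(4);T[:3,:3]=ctrl.current_eef_rot();T[:3,3]=ctrl.current_tool_pos();return T@np.array(ctrl.camera_params("wrist")["T_tool_cam"])
E
python3 - <<'E'
from h import *
p,o=arc(146.2,.20)
ctrl.goto(p,o); print(ctrl.current_t()); ctrl.command_gripper(.33); print(ctrl.current_t())
print(ctrl.current_tool_pos(),ctrl.current_q(),F(),ctrl.current_grip_width())
T=wpose(); im=ctrl.read_camera("wrist")
for P in ([.4877,.1053,.122],[*C,.072],[.5355,-.0595,.092],[.5386,-.142,.118]): 
    print(proj("wrist",P,T))
cv2.imwrite("pics/w1.png",cv2.resize(im,(800,600)))
E
```

```text
2.8833
3.9083
[0.48772959 0.10533433 0.19998736] [ 5.32771563e+00  1.91235124e+01  9.55907659e+01 -1.34299403e-03
  6.52872255e+01  1.29128836e+02] [ 0.52706282  0.93021319 -0.66333222] 0.3290489555805224
[254.36540621 202.99210147]
[254.37296395 125.4203059 ]
[373.59571809  57.68133261]
[478.88705002 -16.22203801]
```

View pics/w1.png

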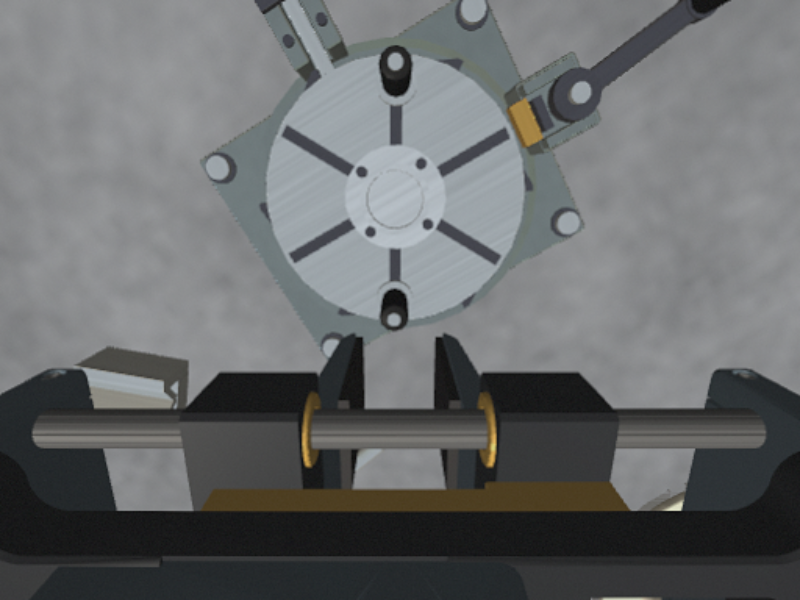

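The wrist view shows the handle top at (393,318), or raw (251.5,203.5), against a predicted (254.4,203). That is about 2 mm off, well inside the jaw clearance, so I'll lower. The jaws are symmetric about it.

```bash
python3 - <<'E'
from h import *
p,o=arc(146.2,.086)
print(ctrl.move_l(p,vel=.12,contact_N=6), ctrl.current_tool_pos(), Ft(146.2))
# advance to touch
for s in range(1,9):
    a=146.2+1.5*s
    p,o=arc(a,.086); ctrl.move_l(p,vel=.03,ori=o); f=Ft(a); print(a,np.round(f,2),round(ctrl.current_t(),2))
    if f[0]<-1.8: break
E
```

```text
False [0.48811757 0.10537479 0.08650932] (np.float64(-0.08220939529258135), np.float64(-0.07555062158129722), np.float64(0.018362723108043627))
147.7 [-0.06 -0.05  0.39] 5.38
149.2 [-0.04 -0.29  0.08] 5.66
150.7 [0.05 0.06 0.65] 5.94
152.2 [ 0.09 -0.1  -0.49] 6.22
153.7 [-0.45  0.27 -0.09] 6.51
155.2 [-0.14  0.41  0.06] 6.79
156.7 [ 0.4  -0.17 -0.06] 7.08
158.2 [-0.03 -0.02 -0.4 ] 7.36
```

```bash
python3 - <<'E'
from h import *
print(ctrl.current_tool_pos(),np.round(ctrl.current_eef_rot(),3),ctrl.current_grip_width())
im=ctrl.read_camera("wrist"); cv2.imwrite("pics/w2.png",cv2.resize(im,(640,480)))
E
```

```text
[0.48080856 0.09235881 0.08598315] [[-0.372 -0.     0.928]
 [-0.928 -0.    -0.372]
 [ 0.    -1.    -0.   ]] 0.32698267110209656
```

View pics/w2.png

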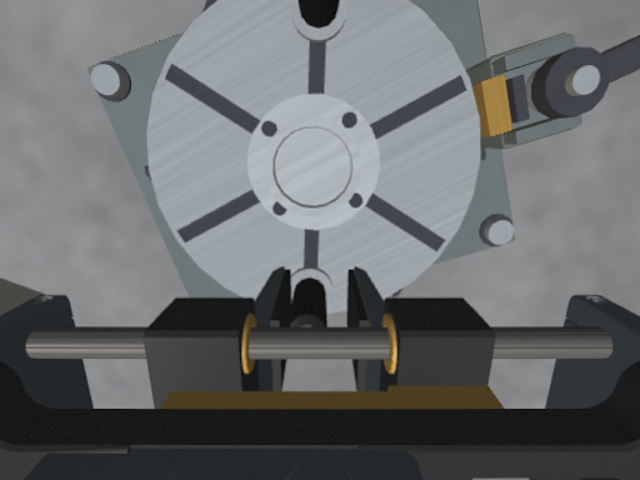

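The handle sits between the fingers (at about (308,300)) and the plate has turned with it. The static reading just relaxes after each stop. I'll continue the arc, watching the force in the ramp zone.

```bash
python3 - <<'E'
from h import *
for a in (168,178,188):
    p,o=arc(a,.086); ctrl.move_l(p,vel=.05,ori=o); print(a,np.round(Ft(a),2))
for a in np.arange(191,212.1,1.5):
    p,o=arc(a,.086); ctrl.move_l(p,vel=.03,ori=o); print(a,np.round(Ft(a,2),2),round(ctrl.current_t(),2))
E
```

```text
168 [-0.42  0.53 -0.14]
178 [-0.12  0.07 -0.02]
188 [-0.14 -0.25  0.64]
191.0 [-0.23 -0.66  0.2 ] 8.97
192.5 [-2.66  0.06  1.15] 9.24
194.0 [-3.9   0.64  1.81] 9.51
195.5 [-3.76  0.87  0.97] 9.78
197.0 [-5.32  0.97  1.75] 10.04
198.5 [-5.67  0.69  1.89] 10.31
200.0 [-7.18  0.07  2.97] 10.57
201.5 [-9.13  0.67  4.22] 10.84
203.0 [-6.26  0.42  1.74] 11.11
204.5 [-2.31  0.56  0.41] 11.38
206.0 [ 0.13  0.43 -0.18] 11.64
207.5 [-0.1   0.35 -0.27] 11.91
209.0 [ 0.12 -0.06 -0.27] 12.18
210.5 [0.7  0.39 0.21] 12.44
212.0 [-0.15  0.04  0.28] 12.71
```

The resistance climbed to 9 N, then vanished near TCP angle 204°, which is the click. Now I'll draw back slowly, with a contact stop and then fine steps to 15 N.

```bash
python3 - <<'E'
from h import *
A=203
def at(off): return arc(A,.086,off)[0]
ctrl.move_l(at(.007),vel=.03,ori=ori(A-270)); f0=np.array(Ft(A,10)); print('base',f0.round(2),ctrl.current_t())
hit=ctrl.move_l(at(-.012),vel=.008,contact_N=8)
def off(): 
    t=np.radians(A); d=np.array(ctrl.current_tool_pos())[:2]-C; return d@[-np.sin(t),np.cos(t)]
f=np.array(Ft(A,8))-f0; print(hit,off(),f.round(2),ctrl.current_t())
if hit:
    cmd=off()
    for i in range(25):
        if f[0]>12: break
        cmd-=.00015
        ctrl.move_l(at(cmd),vel=.005); ctrl.sleep(.1); f=np.array(Ft(A,6))-f0
        print(round(cmd*1e3,2),round(off()*1e3,2),f.round(2))
print(ctrl.current_t())
E
```

```text
base [-0.18 -0.38  0.07] 13.1
True -0.0057900017217738 [4.27 0.33 1.4 ] 14.7167
-5.94 -5.83 [5.18 0.22 0.01]
-6.09 -5.88 [ 6.56 -0.09 -0.09]
-6.24 -5.93 [ 7.71  0.31 -0.46]
-6.39 -5.97 [ 8.39  0.57 -0.35]
-6.54 -6.02 [ 9.5  1.  -0.2]
-6.69 -6.08 [11.04  0.85 -1.06]
-6.84 -6.14 [11.76  1.19 -1.31]
-6.99 -6.18 [12.73  1.05 -1.49]
17.9167
```

```bash
python3 - <<'E'
from h import *
A=203
def at(off,z=.086): return arc(A,z,off)[0]
f0=np.array([-.18,-.38,.07])
for c in (-.00714,-.00729):
    ctrl.move_l(at(c),vel=.005); ctrl.sleep(.2); print((np.array(Ft(A,12))-f0).round(2))
ctrl.sleep(.4); print((np.array(Ft(A,20))-f0).round(2))
ctrl.move_l(at(-.005),vel=.004); print('released',(np.array(Ft(A,6))-f0).round(2))
ctrl.move_l(at(0.0005),vel=.02); ctrl.move_l(at(0.0005,.20),vel=.12)
print(ctrl.current_t())
T=wpose(); im=ctrl.read_camera("wrist"); cv2.imwrite("pics/w3.png",cv2.resize(im,(640,480)))
im=ctrl.read_camera("top"); cv2.imwrite("pics/top3.png",im)
for s in (-1,0,1,2): 
    b=np.radians(YAW-60-22.9*s); print(s,proj("wrist",[.5355+.085*np.cos(b),-.0595+.085*np.sin(b),.118],T)*1.25)
E
```

```text
[13.64  1.16 -1.83]
[14.99  1.4  -2.21]
[14.65  1.12 -2.1 ]
released [ 0.35  0.43 -0.07]
21.8833
-1 [575.25422004 189.28752966]
0 [576.75028922 232.70571361]
1 [561.04513654 273.8010706 ]
2 [532.01228529 306.89203042]
```

View pics/w3.png

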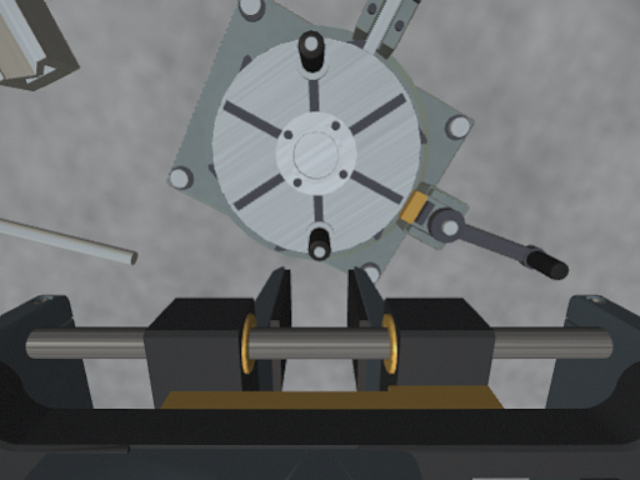

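The knob is at (560,271), which fits a lever angle of about 0.4 rad (predicted (561,274)). The seat was drawn to 14.7–15 N and released cleanly. Now the lever.

```bash
cat >> h.py <<'E'
PV=C+.127*np.array([np.cos(np.radians(YAW-90)),np.sin(np.radians(YAW-90))])
def lev(q,z=.092,lead=0.):
    "TCP pose at lever angle q rad; lead m clockwise"
    b=np.radians(YAW-60)-q; r=np.array([np.cos(b),np.sin(b)]); p=PV+.085*r+lead*np.array([r[1],-r[0]])
    return np.r_[p,z],ori(np.degrees(b)+90)
def FL(q,n=4):
    b=np.radians(YAW-60)-q; f=np.mean([(ctrl.sleep(.01),F())[1] for _ in range(n)],0)
    return np.round([-(f[:2]@[np.sin(b),-np.cos(b)]), f[:2]@[np.cos(b),np.sin(b)], f[2]],2)
E
python3 - <<'E'
from h import *
q=.4
ctrl.goto(*lev(q,.17)); print(ctrl.current_t(),ctrl.current_q()[5])
print(ctrl.move_l(lev(q)[0],vel=.08,contact_N=6),ctrl.current_tool_pos(),FL(q))
for q in np.arange(.45,1.0,.08):
    p,o=lev(q); ctrl.move_l(p,vel=.04,ori=o); print(round(q,2),FL(q),round(ctrl.current_t(),2))
im=ctrl.read_camera("wrist"); cv2.imwrite("pics/w4.png",cv2.resize(im,(640,480)))
E
```

```text
23.4083 -23.418790885852214
False [ 0.53899605 -0.14520693  0.0924588 ] [-0.34 -0.23 -0.01]
0.45 [-0.1   0.24  0.2 ] 24.86
0.53 [2.   0.27 0.54] 25.21
0.61 [1.77 0.22 1.13] 25.56
0.69 [2.15 0.71 0.93] 25.91
0.77 [1.15 0.   0.63] 26.26
0.85 [1.24 0.76 0.75] 26.61
0.93 [0.59 0.21 0.71] 26.96
```

View pics/w4.png

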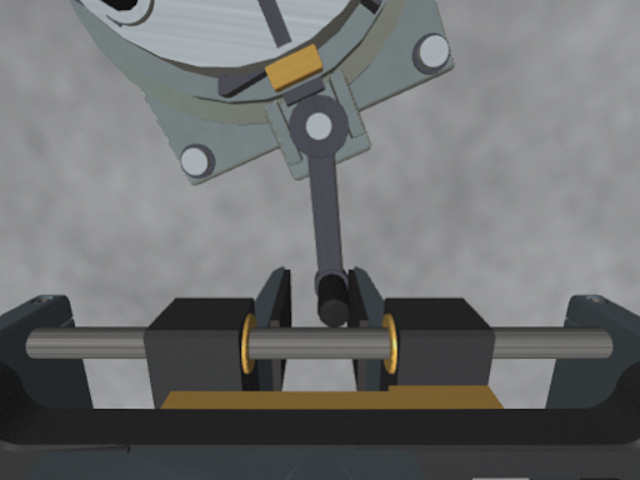

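The knob at (332,305) is bearing on the right (counter-clockwise side) finger. The lever trails the TCP by about 0.08 rad. Continuing to a lever angle of about 1.5.

```bash
python3 - <<'E'
from h import *
for q in [1.03,1.13,1.23,1.33,1.4,1.46,1.52,1.56,1.6]:
    p,o=lev(q); ctrl.move_l(p,vel=.04,ori=o); f=FL(q,6)
    d=np.array(ctrl.current_tool_pos())[:2]-PV; qa=-np.arctan2(d[1],d[0])+np.radians(YAW-60)
    print(q,round(qa,3),f,round(ctrl.current_t(),2))
    if f[0]>10.5: break
E
```

```text
1.03 1.031 [1.21 0.4  0.8 ] 27.42
1.13 1.129 [1.54 0.71 0.96] 27.82
1.23 1.229 [2.67 1.1  0.53] 28.23
1.33 1.329 [3.19 1.93 1.46] 28.64
1.4 1.398 [4.26 2.73 1.17] 28.99
1.46 1.457 [4.76 2.91 0.81] 29.32
1.52 1.517 [5.03 3.47 1.7 ] 29.64
1.56 1.556 [6.67 4.13 1.33] 29.94
1.6 1.596 [7.06 4.83 1.7 ] 30.24
```

```bash
python3 - <<'E'
from h import *
q=1.6
ctrl.move_l(lev(q,lead=-.0065)[0],vel=.02); print(FL(q,6))
ctrl.move_l(lev(q,.18,lead=-.0065)[0],vel=.1); print(ctrl.current_t())
ctrl.goto(np.array([.44,-.02,.30]),ori(-90)); print(ctrl.current_t())
T=wpose(); im=ctrl.read_camera("wrist"); cv2.imwrite("pics/w5.png",cv2.resize(im,(800,600),interpolation=cv2.INTER_CUBIC))
np.save("T5.npy",T)
k=1.5625
print('piv',proj("wrist",[*PV,.095],T)*k,'C',proj("wrist",[*C,.108],T)*k)
for q in(1.3,1.4,1.5,1.6): print(q,proj("wrist",[*lev(q)[0][:2],.118],T)*k)
for a in(200,203,206): print(a,proj("wrist",[*arc(a,0)[0][:2],.122],T)*k)
E
```

```text
[0.44 0.24 0.15]
31.8
32.4333
piv [446.39666085 161.21541274] C [289.41123591 146.19627133]
1.3 [514.41007747 242.7206495 ]
1.4 [505.79599764 249.04116664]
1.5 [496.71632067 254.47462936]
1.6 [487.25107551 258.98518939]
200 [320.4349761  231.57866115]
203 [324.58778077 229.89964581]
206 [328.64701235 227.99488371]
```

View pics/w5.png

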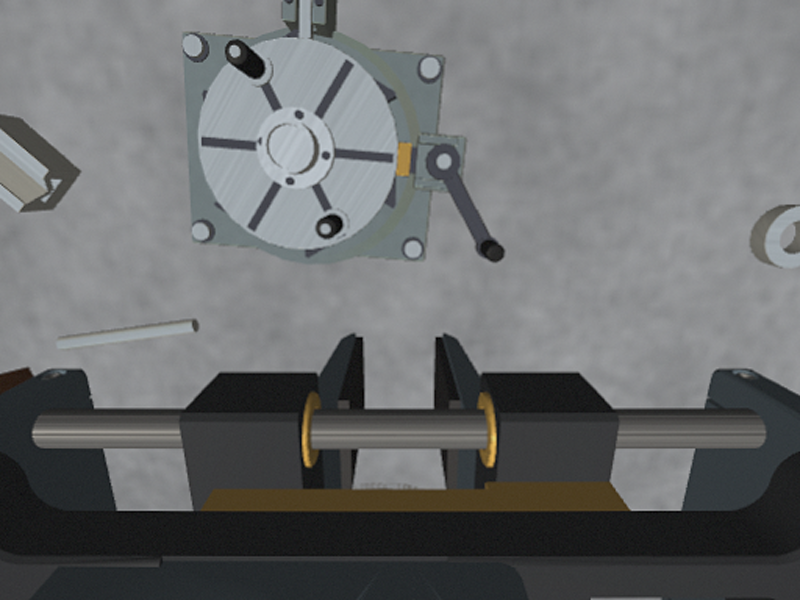

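The knob top is at (494,252), the pivot at (444,161), so the lever is at about 1.48 rad. The shoe is on the rim, the handle at (325,228) is still at about 203–204°, and the bystanders are unmoved. I'll hand in.

```bash
python3 - <<'E'
from h import *
print(F(),ctrl.current_t()); print(ctrl.sign_off())
E
```

```text
[-0.29755485 -0.17794013 -0.18371827] 32.4833
the job is handed in; nothing more can be done
None
```

The index table is at its next station, seated on the pawl and clamped. I handed the job in at 32.5 s with the robot clear of everything.

- **Indexing:** I pushed the handle counter-clockwise with the jaws loosely around it. Resistance rose to about 9 N, then vanished at the click, and I went about 6° past it.
- **Seating:** I drew the handle back in fine steps until the lug bore on the pawl, ending at 14.7–15.0 N. I then backed off smoothly, and the force on the tool returned to about zero.
- **Clamping:** I swung the lever clockwise from about 0.4 rad and let go. The wrist picture puts it at about 1.48 rad, give or take 0.05, past the 1.35 where it is tight.

**Last checks:** In the last picture the shoe is on the rim and the handle is still at the seated angle. The V-block, bar and ring gauge show no sign of having been moved.

**Doubts:** The push force I read at the knob was about 7 N along the swing (8.5 N in all), a little under the 8–9 N quoted. It was read at rest, so I took tightness from the angle. I did not test the seat again by feel after clamping, because a clamped plate would not show it.

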